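Put the seasonings back in their two stands

ROBOT

A 7-joint arm with a two-finger parallel gripper is mounted at the origin on a cart in front of the work surface, level with it; the furniture and walls round the work are solid. World frame = base frame: x ahead of the robot, y to its left, z up, the work surface at z = 0. Lengths are in m, angles in rad, forces in N, time in s.
With the tool pointing down it reaches from about 0.425 to 0.875 m from the base axis. Payload 4.7 kg.
Tool frame: the origin (TCP) lies at the very end of the fingers, on their centre line; the grasp point (between the pads) lies behind it (ctrl.tcp_to_grasp is the z of the grasp point in the tool frame, in m); z points along the fingers, y is the line along which they close (so a half turn about z gives the same grasp; the last joint's range is limited). The gripper opens to 87 mm and grips with 3 to 60 N. Pads are 19 mm wide; open, the fingers measure 117 mm over their backs; the gripper's body (75 mm by 190 mm) begins 51 mm behind the grasp point.
Start: joints at [1.165, 0.321, -0.07, 1.45, 0.023, 1.371, -0.057], TCP at [0.265, -0.594, 0.223] pointing down, gripper open.
Joint ranges: [-2.86, 2.86], [-0.3, 2.09], [-1.38, 1.24], [0.06, 2.45], [-1.56, 4.7], [0.09, 2.05], [-2.69, 2.69]. Speed limits (rad/s): [2.57, 2.57, 3.14, 3.14, 3.14, 3.14, 3.14].

INTERFACE

Orientations are given as a rotation vector (axis times angle).
In Python, from bench import ctrl gives the robot as it stands.
- The arm moves only by the tool step_arm, never from a script. Its argument "targets" is a list of rows, each a list of 7 numbers: the shift along the world's x, y, z in cm, then the turn, a rotation vector about the world's x, y, z in degrees, then the opening, from 0 (shut) to 1 (fully open). A call has exactly 5 rows; each row shifts and turns the commanded pose from where the row before left it; what a row does not reach is not made up. A row lasts 1/12 s, in which the tool goes at most 41.7 mm and 7.16 degrees, less where a joint would pass 70% of its speed; a pose out of reach is approached as far as the arm can. A call with a gripper value outside its range is refused whole. The fingers move at their own pace and stop on an object; "force" is the grip in N (left out, the last holds). Time passes only in rows, so rows that do not move let the fingers close, or fill a call up. It gives the time, the measured TCP pose, the force, the opening and the grip force at its end, in the units of the state.
- ctrl.get_state(): the state, without advancing time (a new reading comes with each control period).
- ctrl.get_image(name): name is "side" or "top"; returns (picture, depth): 420x560x3 uint8, red, green, blue; 420x560 float32, m along the optical axis (not along the pixel's ray), 0 where there is no reading.
- ctrl.camera_params(name): a dict with "intrinsics" (3x3 intrinsics, pixels), "rvec" (rotation vector, rad) and "tvec" (3), from world to camera coordinates, as OpenCV has them. Camera axes: x right, y down, z forward; pixel columns grow to the right and rows downward; lengths in m; the calibration is good to about 2 mm. A picture is of the moment at which its call begins. camera_params takes no time and is no camera call.
- ctrl.close_job(): hands the job in; it is judged then, once.
The state is a dict: "time": time; "joint_positions": joint angles; "qd": joint speeds; "joint_torque": joint torques, N m; "position": TCP position; "tool_rot": TCP orientation; "ft_force": force on the tool from outside, world axes, zero at the start; "torque": the same for the moment, N m; "grip_width": opening from 0.0 (shut) to 1.0 (fully open); "grip_force": force on a finger pad.
Only numpy, scipy, OpenCV 4.12 (cv2) and the standard library are available. Lean on these libraries where they do the work, as an engineer would, in place of code of your own. Each camera call takes 0.05 s, during which the arm holds its last target. There are 200 camera calls.

TASK

The two wooden stands beside the hob have been wiped; put the seasonings back in one row, each standing upright on the floor of its own compartment. The steel pepper shaker and the white salt pot belong in the low solid-sided stand, the spice jar and the squat mustard jar in the stand with the upright end panels; the salt pot and the spice jar take the inner compartments, so that they are next to each other in the middle of the row, and the shaker and the mustard jar take the outer ends, whichever way round the two stands lie. Close the salt pot with its wooden lid, pushed fully home, and leave the garlic, the lemon and the hen timer where they are.

Things in the scene. Friction and masses are not known exactly. Their poses are not given: they have to be found in the camera images.
- table_stand: Low solid-sided wooden stand, 88 x 170 mm, fixed, left or right of spice_stand, turned up to 0.15 rad. Origin: centre of underside; x away from the robot, y along it to the left. Two compartments, 76 x 76 mm, centres at y = +0.041 and -0.041 m in its frame; floor 8 mm above the counter, walls 24 mm high. A hood (from x = 0.57, z = 0.61) and a cabinet (x = 0.67, z = 0.45) hang behind: lift low.
- spice_stand: Wooden stand with two round-topped end panels 56 mm high and steel rails front and back, 86 x 150 mm, fixed, turned up to 0.15 rad. Origin: centre of underside; x away from the robot, y along it to the robot's left. Two open compartments, 67 (x) by 65 mm (y), centres at y = +0.0355 and -0.0355 m in its frame; floor 8 mm above the counter, rails 28 mm high, divider 22 mm high.
- pepper_shaker: Small round steel pepper shaker with a domed top, upright, 46 mm diameter, 76 mm high, straight sides up to 60 mm. About 0.11 kg. Origin: centre of its underside, z up.
- salt_pot: White open ceramic salt pot, upright, without handle, 60 mm outer diameter, 62 mm high, mouth 49 mm inside. Weighs about 0.16 kg. Origin: centre of its underside, z up.
- pot_lid: Wooden lid of the salt pot, 36 mm high, lying plug down: cork plug 40 mm across and 8 mm deep (goes into the pot's mouth), disc 58 mm across from z = 8 to 14 mm, straight round knob 21 mm across from z = 14 to 36 mm. Origin: centre of the plug's underside, z up. On the closed pot its origin is 54 mm above the pot's.
- spice_jar: Slim round spice jar with a screw cap, upright, 43 mm diameter, 96 mm high (cap from 75 mm up). About 0.11 kg. Origin: centre of its underside, z up.
- mustard_jar: Squat amber glass mustard jar with a metal cap, upright, 50 mm diameter below, cap 45 mm across from 58 mm up, 74 mm high. About 0.18 kg. Origin: centre of its underside, z up.
- garlic: Garlic bulb, 56 mm in diameter and high, stands among the seasonings and stays where it is. Origin: centre of its underside.
- egg_timer: White hen-shaped kitchen timer, 48 mm wide, 60 mm high, behind the stands; stays where it is. Origin: centre of its underside.
- lemon: Lemon, 71 x 53 x 51 mm, behind the stands; stays where it is. Origin: centre of its underside.

How it is judged:
At the end, for the whole second after the job is handed in: Shaker and pot in the solid-sided stand, spice and mustard jars in the other, pot and spice jar innermost: each within 17 mm of its compartment's centre, on its floor (4 mm), upright (0.12 rad). Lid on the pot: centred within 8 mm, home within 3 mm, level. All at rest (((world y of table_stand above -0.215 m and (x of pepper_shaker in the frame of table_stand between -0.017 and 0.017 m and y of pepper_shaker in the frame of table_stand between 0.024 and 0.058 m and z of pepper_shaker in the frame of table_stand between 0.004 and 0.012 m) and (x of salt_pot in the frame of table_stand between -0.017 and 0.017 m and y of salt_pot in the frame of table_stand between -0.058 and -0.024 m and z of salt_pot in the frame of table_stand between 0.004 and 0.012 m) and (x of spice_jar in the frame of spice_stand between -0.017 and 0.017 m and y of spice_jar in the frame of spice_stand between 0.0185 and 0.0525 m and z of spice_jar in the frame of spice_stand between 0.004 and 0.012 m) and (x of mustard_jar in the frame of spice_stand between -0.017 and 0.017 m and y of mustard_jar in the frame of spice_stand between -0.0525 and -0.0185 m and z of mustard_jar in the frame of spice_stand between 0.004 and 0.012 m)) or (world y of table_stand below -0.215 m and (x of pepper_shaker in the frame of table_stand between -0.017 and 0.017 m and y of pepper_shaker in the frame of table_stand between -0.058 and -0.024 m and z of pepper_shaker in the frame of table_stand between 0.004 and 0.012 m) and (x of salt_pot in the frame of table_stand between -0.017 and 0.017 m and y of salt_pot in the frame of table_stand between 0.024 and 0.058 m and z of salt_pot in the frame of table_stand between 0.004 and 0.012 m) and (x of spice_jar in the frame of spice_stand between -0.017 and 0.017 m and y of spice_jar in the frame of spice_stand between -0.0525 and -0.0185 m and z of spice_jar in the frame of spice_stand between 0.004 and 0.012 m) and (x of mustard_jar in the frame of spice_stand between -0.017 and 0.017 m and y of mustard_jar in the frame of spice_stand between 0.0185 and 0.0525 m and z of mustard_jar in the frame of spice_stand between 0.004 and 0.012 m))) and angle between each of pepper_shaker, salt_pot, pot_lid, spice_jar, mustard_jar's own z axis and vertical below 0.12 rad and linear speed of each of pepper_shaker, salt_pot, pot_lid, spice_jar, mustard_jar below 0.02 m/s and horizontal distance between pot_lid and salt_pot below 0.008 m and z of pot_lid in the frame of salt_pot between 0.051 and 0.057 m); the robot touches nothing.
It fails at once if the garlic is pushed or carried more than 20 mm away (distance of garlic from where it was at the start of the episode above 0.02 m).
It fails at once if the hen timer is pushed or carried more than 20 mm away (distance of egg_timer from where it was at the start of the episode above 0.02 m).
It fails at once if the lemon is pushed or carried more than 20 mm away (distance of lemon from where it was at the start of the episode above 0.02 m).
It also fails if it takes over 109 s, if anything falls off the work surface, if the arm or the gripper's body presses on something with over 40 N, if the wrist force passes 120 N, or if a joint passes its speed limit or range.

## Working session

There is one attempt and no reset: what is moved stays moved. The work goes in short steps, Python scripts to look and compute and a tool call to move; the robot and the scene stay as the last step left them, time stands still between calls to the robot, and variables do not carry over. Pictures are saved under pics/ and viewed, at most 14 in all, crops included, and the job is handed in when it is done.

Besides the shell and the picture viewer there is one more tool, called after "Request:" in YAML: its name, and indented under it one key for each argument. step_arm: Moves the arm, as the interface text tells. Its arguments: {"type":"object","properties":{"targets":{"type":"array"},"force":{"type":"number"}},"required":["targets"]}

```bash
mkdir -p pics; ls
cat > h.py <<'E'
import numpy as np, cv2
from bench import ctrl
def cam(n):
    p=ctrl.camera_params(n); return np.array(p["intrinsics"]),cv2.Rodrigues(np.array(p["rvec"],float))[0],np.array(p["tvec"],float).ravel()
def world(n,d):
    K,R,t=cam(n); v,u=np.mgrid[:d.shape[0],:d.shape[1]]
    c=np.stack([(u-K[0,2])/K[0,0]*d,(v-K[1,2])/K[1,1]*d,d],-1)
    return (c-t)@R
def shot(n,f):
    im,d=ctrl.get_image(n); cv2.imwrite(f"pics/{f}.png",im[...,::-1]); np.save(f"{f}.npy",d); return im,d,world(n,d)
E
python3 - <<'E'
from h import *
for n in("top","side"):
    shot(n,n+"0"); K,R,t=cam(n); print(n,K[0,0],-R.T@t,R.round(2).tolist())
print(ctrl.tcp_to_grasp,ctrl.get_state())
E
```

```text
pics
top 494.4673187733806 [ 0.47544352 -0.2516124   1.08173576] [[-0.02, -1.0, -0.01], [-0.99, 0.02, -0.11], [0.11, 0.01, -0.99]]
side 544.4889741480365 [0.22436189 0.62267725 0.65456997] [[-0.92, -0.4, 0.01], [-0.23, 0.5, -0.83], [0.33, -0.77, -0.55]]
-0.0187 {'time': 0.1, 'joint_positions': array([ 1.1650946 ,  0.32175013, -0.07007754,  1.45155442,  0.02260576,
        1.37076465, -0.05691634]), 'qd': array([-6.22849634e-05, -2.29141924e-03, -1.83883308e-03, -2.70829510e-03,
       -5.45648509e-04,  7.01506900e-04,  7.01176198e-04]), 'joint_torque': array([-2.68201338e-04, -4.92573810e+01, -4.05848930e-01, -3.13400745e+01,
       -6.41381764e-02,  3.94883752e-02,  5.73390457e-05]), 'position': array([ 0.26467969, -0.5931407 ,  0.22156928]), 'tool_rot': array([-3.07104415e+00, -6.54261025e-01,  7.04367079e-04]), 'ft_force': array([ 0.17227462, -0.04322923, -0.27009583]), 'torque': array([ 0.0035176 ,  0.04059358, -0.01653142]), 'grip_force': 0.0, 'grip_width': 0.9978441698618974}
```

View pics/top0.png

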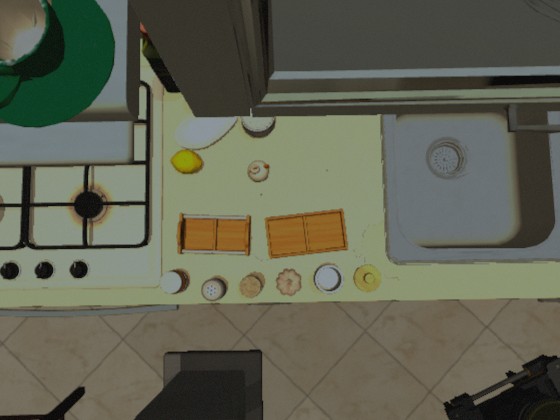

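View pics/side0.png

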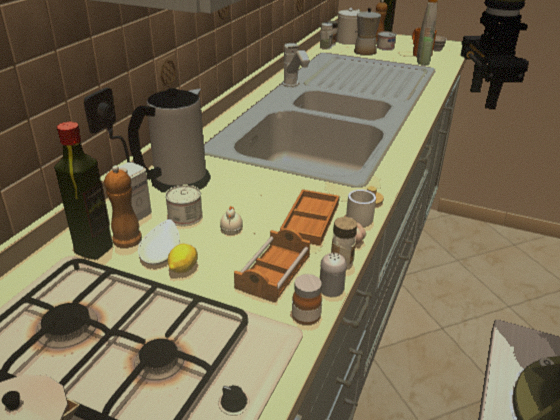

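The top view shows the front row, left to right: mustard (172,281), shaker (213,289), spice jar (250,287), garlic (289,282), pot (327,278), lid (367,278). The spice stand is at (214,234) and the solid-sided stand at (306,233). The side view agrees.

Run:
```python
from h import *
d=np.load("top0.npy"); W=world("top",d)
print("table z",np.median(W[180:200,300:340,2]))
for n,(u,v),z0 in [("mustard",(172,281),.05),("shaker",(213,289),.035),("spice",(250,287),.06),("garlic",(289,282),.03),("pot",(327,278),.045),("lid",(367,278),.007),("hen",(258,171),.02),("lemon",(187,161),.03)]:
    w=W[v-22:v+22,u-22:u+22].reshape(-1,3); w=w[(w[:,2]>z0)&(w[:,2]<.15)]
    (c,r)=cv2.minEnclosingCircle((w[:,:2]*1000).astype(np.float32)); print(n,len(w),np.round(c,1),round(r,1),"zmax",np.percentile(w[:,2],98).round(4),"mean",w[:,:2].mean(0).round(4))
for n,(a,b,c_,e) in {"table":(262,350,205,262),"spice":(174,256,208,260)}.items():
    w=W[c_:e,a:b].reshape(-1,3); 
    for zl,zh in ((.004,.07),(.017,.07)):
        q=w[(w[:,2]>zl)&(w[:,2]<zh)]; print(n,len(q),cv2.minAreaRect((q[:,:2]*1000).astype(np.float32)), q[:,2].max())
im=cv2.imread("pics/top0.png"); cv2.imwrite("pics/crop.png",cv2.resize(im[140:310,150:400],None,fx=3.2,fy=3.2,interpolation=3)[:, :800])
# side cross-check
d=np.load("side0.npy"); W=world("side",d)
for n,(x0,x1,y0,y1) in {"side":(.25,.75,-.5,.1)}.items():
    print(np.median(W[(W[...,0]>x0)&(W[...,0]<x1)&(W[...,1]>y0)&(W[...,1]<y1)][:,2]))
```

```text
table z -0.00012058849383361246
mustard 412 [450.  -28.6] 22.4 zmax 0.0775 mean [ 0.4502 -0.0301]
shaker 422 [ 433.1 -111.4] 23.0 zmax 0.0775 mean [ 0.4336 -0.1136]
spice 386 [ 439.6 -191.3] 21.6 zmax 0.0989 mean [ 0.44   -0.1919]
garlic 413 [ 445.6 -269.2] 26.2 zmax 0.0525 mean [ 0.4451 -0.2686]
pot 230 [ 451.2 -350.8] 29.4 zmax 0.0648 mean [ 0.4514 -0.3507]
lid 573 [ 450.6 -437.9] 29.0 zmax 0.0372 mean [ 0.4504 -0.4371]
hen 342 [ 687.1 -207.3] 23.6 zmax 0.0581 mean [ 0.6844 -0.2075]
lemon 521 [707.4 -51.1] 33.7 zmax 0.0523 mean [ 0.7059 -0.0534]
table 3218 ((547.8607788085938, -309.3443603515625), (186.61727905273438, 120.22208404541016), 89.06575775146484) 0.029266512166132325
table 749 ((548.1671142578125, -308.5538024902344), (88.10708618164062, 170.3573455810547), 5.648628234863281) 0.029266512166132325
spice 2792 ((553.0283813476562, -109.76856231689453), (174.63787841796875, 109.07701110839844), 88.17955780029297) 0.05981158677060656
spice 954 ((548.0006103515625, -111.59104919433594), (150.2793731689453, 84.74951934814453), 87.26954650878906) 0.05981158677060656
0.0015540943743665243
```

View pics/crop.png

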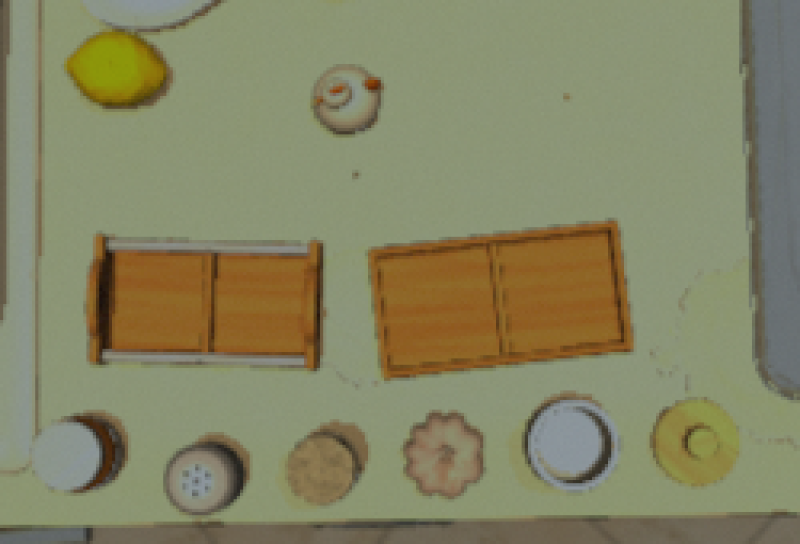

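The grip direction will be along x, which keeps the fingers clear of the neighbours. I start with the shaker at (0.433, -0.111).

Request:
step_arm:
  targets:
    - [1.12,3.21,-0.4,0,0,4.4,0.95]
    - [1.12,3.21,-0.4,0,0,4.4,0.95]
    - [1.12,3.21,-0.4,0,0,4.4,0.95]
    - [1.12,3.21,-0.4,0,0,4.4,0.95]
    - [1.12,3.21,-0.4,0,0,4.4,0.95]
  force: 20

```text
time: 0.52
position: [0.321, -0.4312, 0.2019]
tool_rot: [-2.888, -1.234, 0.0]
ft_force: [0.5, 0.1, 0.7]
grip_width: 0.954
grip_force: 0.0
```

Request:
step_arm:
  targets:
    - [1.12,3.21,-0.4,0,0,4.4,0.95]
    - [1.12,3.21,-0.4,0,0,4.4,0.95]
    - [1.12,3.21,-0.4,0,0,4.4,0.95]
    - [1.12,3.21,-0.4,0,0,4.4,0.95]
    - [1.12,3.21,-0.4,0,0,4.4,0.95]

```text
time: 0.93
position: [0.3769, -0.2709, 0.1821]
tool_rot: [-2.6, -1.763, 0.001]
ft_force: [0.5, 0.4, 0.9]
grip_width: 0.952
grip_force: 0.0
```

Request:
step_arm:
  targets:
    - [1.12,3.21,-0.4,0,0,4.4,0.95]
    - [1.12,3.21,-0.4,0,0,4.4,0.95]
    - [1.12,3.21,-0.4,0,0,4.4,0.95]
    - [1.12,3.21,-0.4,0,0,4.4,0.95]
    - [1.12,3.21,-0.4,0,0,4.4,0.95]

```text
time: 1.35
position: [0.4328, -0.1105, 0.1623]
tool_rot: [2.216, 2.226, -0.001]
ft_force: [0.8, -0.6, -0.2]
grip_width: 0.95
grip_force: 0.0
```

Request:
step_arm:
  targets:
    - [0,0,0,0,0,0,0.95]
    - [0,0,0,0,0,0,0.95]
    - [0,0,0,0,0,0,0.95]
    - [0,0,0,0,0,0,0.95]
    - [0,0,0,0,0,0,0.95]

```text
time: 1.77
position: [0.4325, -0.1135, 0.1625]
tool_rot: [2.224, 2.219, -0.0]
ft_force: [0.6, 0.1, 0.9]
grip_width: 0.952
grip_force: 0.0
```

Request:
step_arm:
  targets:
    - [0.05,0.1,-3,0,0,0,0.95]
    - [0,0,-3,0,0,0,0.95]
    - [0,0,-3,0,0,0,0.95]
    - [0,0,-2.5,0,0,0,0.95]
    - [0,0,-2.1,0,0,0,0.95]

```text
time: 2.18
position: [0.4322, -0.112, 0.0247]
tool_rot: [-2.222, -2.219, 0.001]
ft_force: [0.3, -0.7, 0.0]
grip_width: 0.952
grip_force: 0.0
```

Request:
step_arm:
  targets:
    - [0,0,0,0,0,0,0.95]
    - [0,0,0,0,0,0,0.3]
    - [0,0,0,0,0,0,0.3]
    - [0,0,0,0,0,0,0.3]
    - [0,0,0,0,0,0,0.3]

```text
time: 2.6
position: [0.4347, -0.1117, 0.0281]
tool_rot: [2.219, 2.22, 0.002]
ft_force: [-0.4, 0.2, -0.6]
grip_width: 0.732
grip_force: 0.0
```

Request:
step_arm:
  targets:
    - [0,0,0,0,0,0,0.3]
    - [0,0,0,0,0,0,0.3]
    - [0,0,0,0,0,0,0.3]
    - [0,0,0,0,0,0,0.3]
    - [0,0,0,0,0,0,0.3]

```text
time: 3.02
position: [0.4332, -0.1113, 0.027]
tool_rot: [2.221, 2.222, -0.001]
ft_force: [-2.4, -0.1, 6.0]
grip_width: 0.519
grip_force: 20.1
```

Request:
step_arm:
  targets:
    - [0,0,2,0,0,0,0.3]
    - [0,0,3,0,0,0,0.3]
    - [1,0,3,0,0,0,0.3]
    - [3,0,0.5,0,0,0,0.3]
    - [3.5,0,0,0,0,0,0.3]

```text
time: 3.43
position: [0.5102, -0.1125, 0.1146]
tool_rot: [2.218, 2.216, 0.001]
ft_force: [0.8, 0.4, 0.1]
grip_width: 0.521
grip_force: 20.0
```

Request:
step_arm:
  targets:
    - [3,-1,0,0,0,0,0.3]
    - [1.4,-3,0,0,0,0,0.3]
    - [0,-3.5,0,0,0,0,0.3]
    - [0,-3.5,0,0,0,0,0.3]
    - [0,-3.5,0,0,0,0,0.3]

```text
time: 3.85
position: [0.5525, -0.2572, 0.1108]
tool_rot: [-2.219, -2.223, -0.0]
ft_force: [1.2, -1.0, -1.0]
grip_width: 0.521
grip_force: 20.0
```

Request:
step_arm:
  targets:
    - [0,-3.5,0,0,0,0,0.3]
    - [0,-3,0,0,0,0,0.3]
    - [0,-2,0,0,0,0,0.3]
    - [0,-0.8,0,0,0,0,0.3]
    - [0,0,0,0,0,0,0.3]

```text
time: 4.27
position: [0.5514, -0.3515, 0.1106]
tool_rot: [-2.224, -2.218, 0.001]
ft_force: [-0.3, 0.8, -1.7]
grip_width: 0.515
grip_force: 20.0
```

Request:
step_arm:
  targets:
    - [0,0,0,0,0,0,0.3]
    - [0,0,0,0,0,0,0.3]
    - [0,0,0,0,0,0,0.3]
    - [0,0,0,0,0,0,0.3]
    - [0,0,0,0,0,0,0.3]

```text
time: 4.68
position: [0.5528, -0.3479, 0.1118]
tool_rot: [2.218, 2.224, 0.0]
ft_force: [0.3, -0.3, -1.4]
grip_width: 0.519
grip_force: 20.0
```

Request:
step_arm:
  targets:
    - [0,0,-2.5,0,0,0,0.3]
    - [0,0,-2.5,0,0,0,0.3]
    - [0,0,-1.5,0,0,0,0.3]
    - [0,0,-0.7,0,0,0,0.3]
    - [0,0,-0.4,0,0,0,0.3]

```text
time: 5.1
position: [0.5513, -0.3481, 0.0351]
tool_rot: [-2.218, -2.22, 0.001]
ft_force: [-7.4, 4.3, 17.5]
grip_width: 0.521
grip_force: 20.2
```

Request:
step_arm:
  targets:
    - [0,0,0,0,0,0,0.3]
    - [0,0,0,0,0,0,0.3]
    - [0,0,0,0,0,0,0.3]
    - [0,0,0,0,0,0,0.3]
    - [0,0,0,0,0,0,0.3]

```text
time: 5.52
position: [0.5528, -0.3494, 0.0362]
tool_rot: [2.22, 2.222, 0.0]
ft_force: [0.3, -0.1, -1.9]
grip_width: 0.514
grip_force: 20.0
```

Request:
step_arm:
  targets:
    - [0,0,-0.1,0,0,0,0.3]
    - [0,0,-0.05,0,0,0,0.3]
    - [0,0,0,0,0,0,0.7]
    - [0,0,0,0,0,0,0.8]
    - [0,0,0,0,0,0,0.87]

```text
time: 5.93
position: [0.5524, -0.3491, 0.034]
tool_rot: [2.22, 2.222, 0.0]
ft_force: [-0.3, 0.3, -0.4]
grip_width: 0.669
grip_force: 0.0
```

Request:
step_arm:
  targets:
    - [0,0,0,0,0,0,0.87]
    - [0,0,1.5,0,0,0,0.87]
    - [0,0,3,0,0,0,0.87]
    - [0,0,3,0,0,0,0.87]
    - [0,0,1.5,0,0,0,0.87]

```text
time: 6.35
position: [0.554, -0.3497, 0.1277]
tool_rot: [2.217, 2.22, 0.002]
ft_force: [1.4, -0.3, 0.8]
grip_width: 0.864
grip_force: 0.0
```

Request:
step_arm:
  targets:
    - [-2,0,0,0,0,0,0.87]
    - [-3,0,0,0,0,0,0.87]
    - [-3,0,0,0,0,0,0.87]
    - [-1.6,0,0,0,0,0,0.87]
    - [-0.5,-0.1,0,0,0,0,0.87]

```text
time: 6.77
position: [0.4481, -0.3509, 0.1238]
tool_rot: [-2.223, -2.218, 0.003]
ft_force: [-0.2, 0.6, -0.3]
grip_width: 0.872
grip_force: 0.0
```

Request:
step_arm:
  targets:
    - [0,0,0,0,0,0,0.87]
    - [0,0,0,0,0,0,0.87]
    - [0,0,0,0,0,0,0.87]
    - [0,0,0,0,0,0,0.87]
    - [0,0,0,0,0,0,0.87]

```text
time: 7.18
position: [0.4525, -0.3495, 0.1239]
tool_rot: [2.219, 2.224, 0.001]
ft_force: [-0.1, -0.2, 0.3]
grip_width: 0.868
grip_force: 0.0
```

Request:
step_arm:
  targets:
    - [0,0,-2.5,0,0,0,0.87]
    - [0,0,-3,0,0,0,0.87]
    - [0,0,-2.5,0,0,0,0.87]
    - [0,0,-1.2,0,0,0,0.87]
    - [0,0,-0.4,0,0,0,0.87]

```text
time: 7.6
position: [0.4503, -0.3487, 0.0255]
tool_rot: [-2.216, -2.22, -0.0]
ft_force: [-0.7, -0.5, 1.7]
grip_width: 0.873
grip_force: 0.0
```

Request:
step_arm:
  targets:
    - [0,0,0,0,0,0,0.87]
    - [0,0,0,0,0,0,0.5]
    - [0,0,0,0,0,0,0.5]
    - [0,0,0,0,0,0,0.5]
    - [0,0,0,0,0,0,0.5]

```text
time: 8.02
position: [0.4514, -0.3508, 0.0294]
tool_rot: [2.22, 2.221, -0.001]
ft_force: [-2.2, 0.8, 4.6]
grip_width: 0.669
grip_force: 20.0
```

Request:
step_arm:
  targets:
    - [0,0,0,0,0,0,0.5]
    - [0,0,0,0,0,0,0.5]
    - [0,0,0,0,0,0,0.5]
    - [0,0,0,0,0,0,0.5]
    - [0,0,0,0,0,0,0.5]

```text
time: 8.43
position: [0.4515, -0.3507, 0.0294]
tool_rot: [2.22, 2.221, -0.001]
ft_force: [-2.7, 0.2, 6.9]
grip_width: 0.666
grip_force: 20.0
```

Request:
step_arm:
  targets:
    - [0,0,2,0,0,0,0.5]
    - [0,0,3,0,0,0,0.5]
    - [0,0,3,0,0,0,0.5]
    - [1,1,1.2,0,0,0,0.5]
    - [2,1.8,0,0,0,0,0.5]

```text
time: 8.85
position: [0.4818, -0.3261, 0.1238]
tool_rot: [2.222, 2.21, -0.002]
ft_force: [0.7, 0.0, -2.7]
grip_width: 0.672
grip_force: 20.0
```

Request:
step_arm:
  targets:
    - [2.2,2,0,0,0,0,0.5]
    - [2,1.8,0,0,0,0,0.5]
    - [1.5,1.2,0,0,0,0,0.5]
    - [0.5,0.5,0,0,0,0,0.5]
    - [0,0,0,0,0,0,0.5]

```text
time: 9.27
position: [0.545, -0.2638, 0.1195]
tool_rot: [-2.215, -2.227, -0.003]
ft_force: [0.6, 0.4, -1.9]
grip_width: 0.667
grip_force: 20.0
```

Request:
step_arm:
  targets:
    - [0,0,0,0,0,0,0.5]
    - [0,0,0,0,0,0,0.5]
    - [0,0,0,0,0,0,0.5]
    - [0,0,0,0,0,0,0.5]
    - [0,0,0,0,0,0,0.5]

```text
time: 9.68
position: [0.5427, -0.2681, 0.1201]
tool_rot: [2.222, 2.22, -0.001]
ft_force: [-1.1, -0.4, -1.9]
grip_width: 0.673
grip_force: 20.0
```

Request:
step_arm:
  targets:
    - [0,0,-2.5,0,0,0,0.5]
    - [0,0,-2.5,0,0,0,0.5]
    - [0,0,-2,0,0,0,0.5]
    - [0,0,-0.8,0,0,0,0.5]
    - [0,0,-0.4,0,0,0,0.5]

```text
time: 10.1
position: [0.5412, -0.2667, 0.0374]
tool_rot: [-2.218, -2.218, 0.004]
ft_force: [-10.4, 4.4, 18.5]
grip_width: 0.671
grip_force: 20.0
```

Request:
step_arm:
  targets:
    - [0,0,-0.1,0,0,0,0.5]
    - [0,0,0,0,0,0,0.5]
    - [0,0,0,0,0,0,0.87]
    - [0,0,0,0,0,0,0.87]
    - [0,0,0,0,0,0,0.87]

```text
time: 10.52
position: [0.5441, -0.2674, 0.038]
tool_rot: [2.219, 2.221, 0.001]
ft_force: [-1.4, 0.3, 0.8]
grip_width: 0.815
grip_force: 0.0
```

Request:
step_arm:
  targets:
    - [0,0,0,0,0,0,0.87]
    - [0,0,1.5,0,0,0,0.87]
    - [0,0,3,0,0,0,0.87]
    - [0,0,3,0,0,0,0.87]
    - [0,0,1.5,0,0,0,0.87]

```text
time: 10.93
position: [0.5452, -0.2676, 0.131]
tool_rot: [2.217, 2.219, 0.002]
ft_force: [0.8, 0.4, 0.2]
grip_width: 0.869
grip_force: 0.0
```

Request:
step_arm:
  targets:
    - [-1.8,-3.4,0,0,0,0,0.87]
    - [-1.9,-3.4,0,0,0,0,0.87]
    - [-1.9,-3.4,0,0,0,0,0.87]
    - [-1.9,-3.4,0,0,0,0,0.6]
    - [-1.8,-3.4,0,0,0,0,0.5]

```text
time: 11.35
position: [0.4493, -0.4387, 0.1276]
tool_rot: [2.22, 2.222, -0.001]
ft_force: [0.7, 0.4, -0.4]
grip_width: 0.788
grip_force: 0.0
```

Request:
step_arm:
  targets:
    - [0,0,-1,0,0,0,0.5]
    - [0,0,-2,0,0,0,0.5]
    - [0,0,-2,0,0,0,0.5]
    - [0,0,-1,0,0,0,0.5]
    - [0,0,0,0,0,0,0.5]

```text
time: 11.77
position: [0.449, -0.4356, 0.0643]
tool_rot: [-2.217, -2.219, -0.0]
ft_force: [-0.1, 0.4, 0.5]
grip_width: 0.517
grip_force: 0.0
```

Run:
```python
from h import *
im,d,W=shot("top","top1"); print(ctrl.get_state()["position"],ctrl.get_state()["ft_force"])
cv2.imwrite("pics/crop1.png",cv2.resize(im[180:310,150:400,::-1],None,fx=3.2,fy=3.2,interpolation=3))
for n,(x,y),r,z in [("pot",(.544,-.268),.04,.06),("shaker",(.552,-.35),.035,.06)]:
    w=W[(np.hypot(W[...,0]-x,W[...,1]-y)<r)&(W[...,2]>z)&(W[...,2]<.1)]; c,rr=cv2.minEnclosingCircle((w[:,:2]*1000).astype(np.float32)); print(n,len(w),c,rr,np.percentile(w[:,2],[50,98]))
```

```text
[ 0.44997411 -0.43618787  0.06604383] [-0.67668819 -0.41603742  0.18000408]
pot 202 (546.1290283203125, -268.24139404296875) 29.339588165283203 [0.06936446 0.07285235]
shaker 393 (554.829345703125, -348.9386901855469) 22.88901710510254 [0.07852037 0.08522577]
```

View pics/crop1.png

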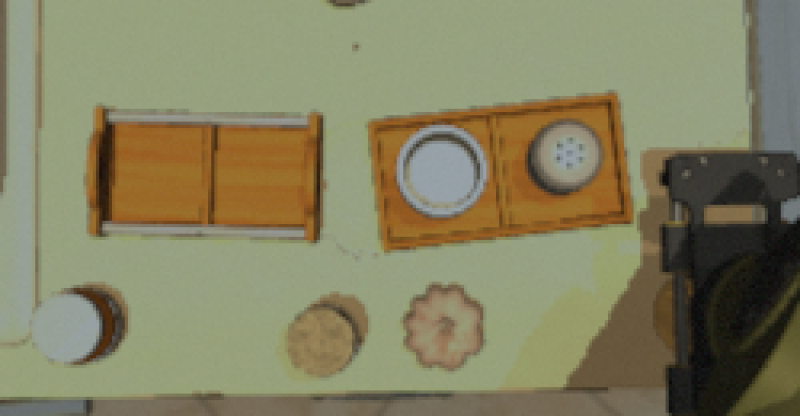

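Pot and shaker both sit on their floors: their tops are 8 mm higher than on the counter, and they are centred. Next the lid.

Request:
step_arm:
  targets:
    - [0.05,-0.1,-1.5,0,0,0,0.5]
    - [0,0,-1.5,0,0,0,0.5]
    - [0,0,-1,0,0,0,0.5]
    - [0,0,-0.5,0,0,0,0.5]
    - [0,0,-0.2,0,0,0,0.5]

```text
time: 12.23
position: [0.451, -0.4379, 0.0199]
tool_rot: [-2.22, -2.223, -0.0]
ft_force: [0.2, 0.4, 0.5]
grip_width: 0.504
grip_force: 0.0
```

Request:
step_arm:
  targets:
    - [0,0,0,0,0,0,0.5]
    - [0,0,0,0,0,0,0.5]
    - [0,0,0,0,0,0,0.5]
    - [0,0,0,0,0,0,0.5]
    - [0,0,0,0,0,0,0.5]

```text
time: 12.65
position: [0.4512, -0.4384, 0.0207]
tool_rot: [2.22, 2.222, -0.0]
ft_force: [-0.0, -0.4, -0.1]
grip_width: 0.498
grip_force: 0.0
```

Request:
step_arm:
  targets:
    - [0,0,-0.3,0,0,0,0.5]
    - [0,0,0,0,0,0,0.5]
    - [0,0,0,0,0,0,0.1]
    - [0,0,0,0,0,0,0.1]
    - [0,0,0,0,0,0,0.1]
  force: 25

```text
time: 13.07
position: [0.4509, -0.4381, 0.017]
tool_rot: [2.22, 2.223, 0.0]
ft_force: [-0.4, 0.2, 0.4]
grip_width: 0.353
grip_force: 0.0
```

Request:
step_arm:
  targets:
    - [0,0,0,0,0,0,0.1]
    - [0,0,0,0,0,0,0.1]
    - [0,0,0,0,0,0,0.1]
    - [0,0,0,0,0,0,0.1]
    - [0,0,0,0,0,0,0.1]

```text
time: 13.48
position: [0.4508, -0.4382, 0.0171]
tool_rot: [2.22, 2.222, -0.0]
ft_force: [-0.4, 0.2, 0.8]
grip_width: 0.227
grip_force: 25.0
```

Request:
step_arm:
  targets:
    - [0,0,1,0,0,0,0.1]
    - [0,0,2.5,0,0,0,0.1]
    - [0,0,3,0,0,0,0.1]
    - [0,0,3,0,0,0,0.1]
    - [0,0,1.5,0,0,0,0.1]

```text
time: 13.9
position: [0.4527, -0.4392, 0.132]
tool_rot: [2.216, 2.219, 0.0]
ft_force: [0.4, -0.1, -0.5]
grip_width: 0.234
grip_force: 25.0
```

Request:
step_arm:
  targets:
    - [0,0,0,0,0,0,0.1]
    - [0,0,0,0,0,0,0.1]
    - [0,0,0,0,0,0,0.1]
    - [0,0,0,0,0,0,0.1]
    - [0,0,0,0,0,0,0.1]

```text
time: 14.32
position: [0.4501, -0.4374, 0.1254]
tool_rot: [-2.218, -2.221, -0.0]
ft_force: [-0.0, -2.1, -0.1]
grip_width: 0.228
grip_force: 25.0
```

Run:
```python
from h import *
im,d,W=shot("side","side1"); print(ctrl.get_state()["position"])
K,R,t=cam("side")
p=K@(R@ctrl.get_state()["position"]+t); print(p[:2]/p[2])
u,v=(p[:2]/p[2]).astype(int)
u0,v0=max(u-90,0),max(v-80,0)
cv2.imwrite("pics/crop2.png",cv2.resize(im[v0:v0+150,u0:u0+200,::-1],None,fx=4,fy=4,interpolation=3))
```

```text
[ 0.45027386 -0.4375201   0.12564386]
[374.1361042  152.47841724]
```

View pics/crop2.png

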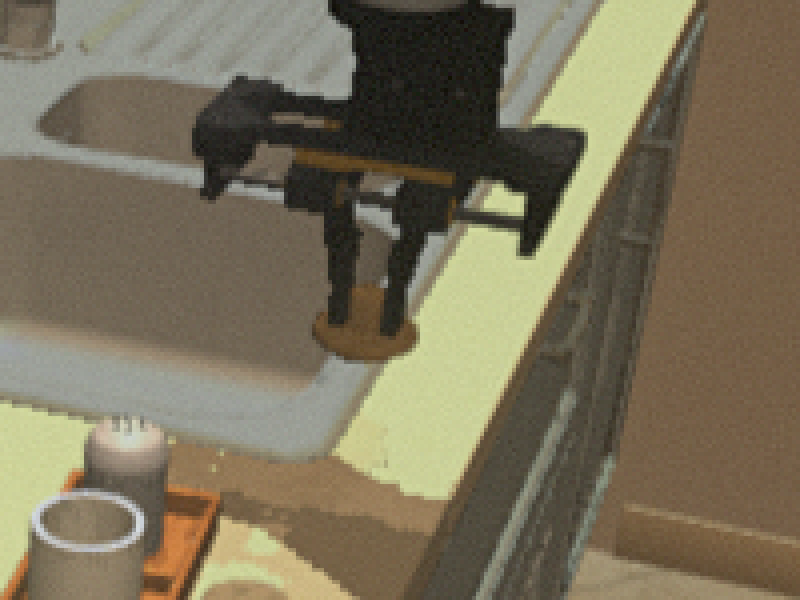

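Lid held level at the knob. Now over the pot.

Request:
step_arm:
  targets:
    - [1,1.8,0,0,0,0,0.1]
    - [1.9,3.4,0,0,0,0,0.1]
    - [1.9,3.4,0,0,0,0,0.1]
    - [1.9,3.4,0,0,0,0,0.1]
    - [1.7,3,0,0,0,0,0.1]

```text
time: 14.78
position: [0.5357, -0.2853, 0.1265]
tool_rot: [-2.219, -2.223, -0.001]
ft_force: [-0.0, 0.2, -0.0]
grip_width: 0.232
grip_force: 25.0
```

Request:
step_arm:
  targets:
    - [0.9,1.6,0,0,0,0,0.1]
    - [0.2,0.4,0,0,0,0,0.1]
    - [0,0,0,0,0,0,0.1]
    - [0,0,0,0,0,0,0.1]
    - [0,0,0,0,0,0,0.1]

```text
time: 15.2
position: [0.5445, -0.2706, 0.1266]
tool_rot: [-2.224, -2.219, 0.002]
ft_force: [-0.7, 0.1, -0.7]
grip_width: 0.231
grip_force: 25.0
```

Request:
step_arm:
  targets:
    - [0,0,-0.8,0,0,0,0.1]
    - [0,0,-0.8,0,0,0,0.1]
    - [0,0,-0.5,0,0,0,0.1]
    - [0,0,0,0,0,0,0.1]
    - [0,0,0,0,0,0,0.1]

```text
time: 15.62
position: [0.5453, -0.2681, 0.1052]
tool_rot: [-2.22, -2.221, 0.001]
ft_force: [-0.0, -0.4, -0.9]
grip_width: 0.23
grip_force: 25.0
```

Request:
step_arm:
  targets:
    - [0,0,-1,0,0,0,0.1]
    - [0,0,-0.5,0,0,0,0.1]
    - [0,0,-0.2,0,0,0,0.1]
    - [0,0,-0.2,0,0,0,0.1]
    - [0,0,0,0,0,0,0.1]

```text
time: 16.03
position: [0.5457, -0.2679, 0.0865]
tool_rot: [-2.22, -2.222, 0.0]
ft_force: [-0.8, -0.8, -0.5]
grip_width: 0.231
grip_force: 25.0
```

Request:
step_arm:
  targets:
    - [0,0,-0.2,0,0,0,0.1]
    - [0,0,-0.1,0,0,0,0.1]
    - [0,0,0,0,0,0,0.1]
    - [0,0,0,0,0,0,0.1]
    - [0,0,0,0,0,0,0.1]

```text
time: 16.45
position: [0.546, -0.2681, 0.0843]
tool_rot: [2.22, 2.222, 0.0]
ft_force: [-0.8, 0.3, -0.6]
grip_width: 0.227
grip_force: 25.0
```

Request:
step_arm:
  targets:
    - [0,0,-0.2,0,0,0,0.1]
    - [0,0,-0.2,0,0,0,0.1]
    - [0,0,-0.1,0,0,0,0.1]
    - [0,0,0,0,0,0,0.1]
    - [0,0,0,0,0,0,0.1]

```text
time: 16.87
position: [0.5459, -0.2681, 0.0791]
tool_rot: [2.22, 2.222, -0.0]
ft_force: [0.2, 0.3, 1.2]
grip_width: 0.228
grip_force: 25.0
```

Request:
step_arm:
  targets:
    - [0,0,-0.05,0,0,0,0.1]
    - [0,0,-0.05,0,0,0,0.1]
    - [0,0,0,0,0,0,0.1]
    - [0,0,0,0,0,0,0.1]
    - [0,0,0,0,0,0,0.1]

```text
time: 17.28
position: [0.5461, -0.2682, 0.079]
tool_rot: [2.22, 2.222, -0.0]
ft_force: [-1.6, 0.2, 5.3]
grip_width: 0.228
grip_force: 25.0
```

Request:
step_arm:
  targets:
    - [0,0,0,0,0,0,0.5]
    - [0,0,0,0,0,0,0.5]
    - [0,0,0,0,0,0,0.5]
    - [0,0,1,0,0,0,0.5]
    - [0,0,2.5,0,0,0,0.5]
  force: 20

```text
time: 17.7
position: [0.5433, -0.267, 0.1101]
tool_rot: [-2.215, -2.218, 0.003]
ft_force: [-0.4, 0.5, -0.1]
grip_width: 0.471
grip_force: 0.0
```

Request:
step_arm:
  targets:
    - [0,0,2.5,0,0,0,0.8]
    - [-1,1,0,0,0,0,0.8]
    - [-3,2.2,0,0,0,0,0.8]
    - [-3,2.2,0,0,0,0,0.8]
    - [-2.6,1.6,0,0,0,0,0.8]

```text
time: 18.12
position: [0.4486, -0.1961, 0.1382]
tool_rot: [-2.218, -2.223, -0.0]
ft_force: [-0.4, -0.7, -0.0]
grip_width: 0.762
grip_force: 0.0
```

Request:
step_arm:
  targets:
    - [-1,0.7,0,0,0,0,0.8]
    - [0,0,0,0,0,0,0.8]
    - [0,0,0,0,0,0,0.8]
    - [0,0,0,0,0,0,0.8]
    - [0,0,0,0,0,0,0.8]

```text
time: 18.53
position: [0.441, -0.1917, 0.1384]
tool_rot: [2.22, 2.222, 0.001]
ft_force: [0.7, 0.9, -0.0]
grip_width: 0.8
grip_force: 0.0
```

Request:
step_arm:
  targets:
    - [0,0,-2.5,0,0,0,0.8]
    - [0,0,-3,0,0,0,0.8]
    - [0,0,-2.7,0,0,0,0.8]
    - [0,0,-1.6,0,0,0,0.8]
    - [0,0,-0.6,0,0,0,0.8]

```text
time: 18.95
position: [0.4386, -0.1904, 0.0311]
tool_rot: [-2.217, -2.219, 0.0]
ft_force: [0.1, -0.1, 0.5]
grip_width: 0.799
grip_force: 0.0
```

Request:
step_arm:
  targets:
    - [0,0,0,0,0,0,0.8]
    - [0,0,0,0,0,0,0.3]
    - [0,0,0,0,0,0,0.3]
    - [0,0,0,0,0,0,0.3]
    - [0,0,0,0,0,0,0.3]

```text
time: 19.37
position: [0.4408, -0.1916, 0.0352]
tool_rot: [2.219, 2.221, 0.001]
ft_force: [0.3, -0.4, 0.0]
grip_width: 0.581
grip_force: 0.0
```

Request:
step_arm:
  targets:
    - [0,0,0,0,0,0,0.3]
    - [0,0,0,0,0,0,0.3]
    - [0,0,0,0,0,0,0.3]
    - [0,0,0,0,0,0,0.3]
    - [0,0,0,0,0,0,0.3]

```text
time: 19.78
position: [0.4399, -0.1915, 0.0348]
tool_rot: [2.22, 2.222, -0.001]
ft_force: [-1.8, -1.1, 6.0]
grip_width: 0.485
grip_force: 20.0
```

Request:
step_arm:
  targets:
    - [0,0,1.5,0,0,0,0.3]
    - [0,0,2.5,0,0,0,0.3]
    - [0,0,2.5,0,0,0,0.3]
    - [1,0.5,0.5,0,0,0,0.3]
    - [2.5,1,0,0,0,0,0.3]

```text
time: 20.2
position: [0.4744, -0.1785, 0.1057]
tool_rot: [2.223, 2.215, -0.003]
ft_force: [0.3, -0.3, -1.4]
grip_width: 0.488
grip_force: 20.0
```

Request:
step_arm:
  targets:
    - [3,1.2,0,0,0,0,0.3]
    - [2.5,1,0,0,0,0,0.3]
    - [1.3,0.5,0,0,0,0,0.3]
    - [0.4,0.2,0,0,0,0,0.3]
    - [0,0,0,0,0,0,0.3]

```text
time: 20.62
position: [0.5476, -0.1454, 0.1031]
tool_rot: [-2.217, -2.224, -0.001]
ft_force: [0.4, 0.4, -1.5]
grip_width: 0.489
grip_force: 20.0
```

Request:
step_arm:
  targets:
    - [0,0,0,0,0,0,0.3]
    - [0,0,0,0,0,0,0.3]
    - [0,0,0,0,0,0,0.3]
    - [0,0,0,0,0,0,0.3]
    - [0,0,0,0,0,0,0.3]

```text
time: 21.03
position: [0.5464, -0.1477, 0.1042]
tool_rot: [2.221, 2.221, -0.001]
ft_force: [0.4, 0.2, -1.5]
grip_width: 0.49
grip_force: 20.0
```

Request:
step_arm:
  targets:
    - [0,0,-2,0,0,0,0.3]
    - [0,0,-2,0,0,0,0.3]
    - [0,0,-1.2,0,0,0,0.3]
    - [0,0,-0.6,0,0,0,0.3]
    - [0,0,-0.3,0,0,0,0.3]

```text
time: 21.45
position: [0.5458, -0.147, 0.0428]
tool_rot: [-2.219, -2.22, 0.003]
ft_force: [-7.6, 1.4, 17.7]
grip_width: 0.49
grip_force: 20.0
```

Request:
step_arm:
  targets:
    - [0,0,-0.1,0,0,0,0.3]
    - [0,0,0,0,0,0,0.3]
    - [0,0,0,0,0,0,0.8]
    - [0,0,0,0,0,0,0.8]
    - [0,0,0,0,0,0,0.8]

```text
time: 21.87
position: [0.5476, -0.1472, 0.0427]
tool_rot: [2.22, 2.221, 0.001]
ft_force: [-0.1, -0.3, 0.5]
grip_width: 0.636
grip_force: 0.0
```

Request:
step_arm:
  targets:
    - [0,0,0,0,0,0,0.8]
    - [0,0,1.5,0,0,0,0.8]
    - [0,0,3,0,0,0,0.8]
    - [0,0,3,0,0,0,0.8]
    - [0,0,1.5,0,0,0,0.8]

```text
time: 22.28
position: [0.5487, -0.1472, 0.1357]
tool_rot: [2.217, 2.22, 0.004]
ft_force: [1.8, 0.5, -0.1]
grip_width: 0.795
grip_force: 0.0
```

Request:
step_arm:
  targets:
    - [-1,1.2,0,0,0,0,0.85]
    - [-2.5,3,0,0,0,0,0.85]
    - [-2.5,3.1,0,0,0,0,0.85]
    - [-2.4,3,0,0,0,0,0.85]
    - [-1.2,1.5,0,0,0,0,0.85]

```text
time: 22.7
position: [0.4482, -0.0255, 0.1318]
tool_rot: [-2.216, -2.226, 0.002]
ft_force: [0.1, 1.3, 0.4]
grip_width: 0.847
grip_force: 0.0
```

Request:
step_arm:
  targets:
    - [0,0,0,0,0,0,0.85]
    - [0,0,0,0,0,0,0.85]
    - [0,0,0,0,0,0,0.85]
    - [0,0,0,0,0,0,0.85]
    - [0,0,0,0,0,0,0.85]

```text
time: 23.12
position: [0.4515, -0.0299, 0.1321]
tool_rot: [-2.222, -2.22, -0.001]
ft_force: [0.8, 0.0, 0.1]
grip_width: 0.849
grip_force: 0.0
```

Request:
step_arm:
  targets:
    - [0,0,-2.5,0,0,0,0.85]
    - [0,0,-3,0,0,0,0.85]
    - [0,0,-2.7,0,0,0,0.85]
    - [0,0,-1.6,0,0,0,0.85]
    - [0,0,-0.7,0,0,0,0.85]

```text
time: 23.53
position: [0.4491, -0.0293, 0.0244]
tool_rot: [-2.218, -2.218, 0.003]
ft_force: [-0.2, 0.5, -0.1]
grip_width: 0.853
grip_force: 0.0
```

Request:
step_arm:
  targets:
    - [0,0,0,0,0,0,0.85]
    - [0,0,0,0,0,0,0.4]
    - [0,0,0,0,0,0,0.4]
    - [0,0,0,0,0,0,0.4]
    - [0,0,0,0,0,0,0.4]

```text
time: 23.95
position: [0.4516, -0.0293, 0.0281]
tool_rot: [2.22, 2.221, 0.001]
ft_force: [-1.4, -0.2, 2.0]
grip_width: 0.633
grip_force: 1.2
```

Request:
step_arm:
  targets:
    - [0,0,0,0,0,0,0.4]
    - [0,0,0,0,0,0,0.4]
    - [0,0,0,0,0,0,0.4]
    - [0,0,0,0,0,0,0.4]
    - [0,0,0,0,0,0,0.4]

```text
time: 24.37
position: [0.4508, -0.0293, 0.0277]
tool_rot: [2.22, 2.222, -0.001]
ft_force: [-3.9, 0.1, 6.3]
grip_width: 0.568
grip_force: 20.0
```

Request:
step_arm:
  targets:
    - [0,0,1.5,0,0,0,0.4]
    - [0,0,2.5,0,0,0,0.4]
    - [0,0,2.5,0,0,0,0.4]
    - [1,-0.5,1,0,0,0,0.4]
    - [2.3,-1.1,0,0,0,0,0.4]

```text
time: 24.78
position: [0.4845, -0.0446, 0.105]
tool_rot: [2.215, 2.221, 0.001]
ft_force: [0.1, 0.3, -0.5]
grip_width: 0.562
grip_force: 20.0
```

Request:
step_arm:
  targets:
    - [2.8,-1.3,0,0,0,0,0.4]
    - [2.3,-1.1,0,0,0,0,0.4]
    - [1.2,-0.5,0,0,0,0,0.4]
    - [0.3,-0.2,0,0,0,0,0.4]
    - [0,0,0,0,0,0,0.4]

```text
time: 25.2
position: [0.5501, -0.0763, 0.1016]
tool_rot: [-2.22, -2.221, -0.001]
ft_force: [-0.3, -0.1, -2.1]
grip_width: 0.56
grip_force: 20.0
```

Request:
step_arm:
  targets:
    - [0,0,0,0,0,0,0.4]
    - [0,0,0,0,0,0,0.4]
    - [0,0,0,0,0,0,0.4]
    - [0,0,0,0,0,0,0.4]
    - [0,0,0,0,0,0,0.4]

```text
time: 25.62
position: [0.5495, -0.0759, 0.1023]
tool_rot: [2.22, 2.223, -0.0]
ft_force: [0.9, 0.3, -0.9]
grip_width: 0.566
grip_force: 20.0
```

Request:
step_arm:
  targets:
    - [0,0,-2,0,0,0,0.4]
    - [0,0,-2.2,0,0,0,0.4]
    - [0,0,-1.4,0,0,0,0.4]
    - [0,0,-0.7,0,0,0,0.4]
    - [0,0,-0.3,0,0,0,0.4]

```text
time: 26.03
position: [0.5484, -0.0759, 0.0358]
tool_rot: [-2.219, -2.221, 0.004]
ft_force: [-8.1, 1.6, 16.6]
grip_width: 0.564
grip_force: 20.0
```

Request:
step_arm:
  targets:
    - [0,0,-0.1,0,0,0,0.4]
    - [0,0,0,0,0,0,0.4]
    - [0,0,0,0,0,0,0.75]
    - [0,0,0,0,0,0,0.75]
    - [0,0,0,0,0,0,0.75]

```text
time: 26.45
position: [0.5507, -0.0762, 0.0358]
tool_rot: [2.219, 2.221, 0.002]
ft_force: [0.9, -0.6, -0.1]
grip_width: 0.7
grip_force: 0.0
```

Request:
step_arm:
  targets:
    - [0,0,0,0,0,0,0.75]
    - [0,0,1.5,0,0,0,0.75]
    - [0,0,3,0,0,0,0.75]
    - [0,0,3,0,0,0,0.75]
    - [0,0,2,0,0,0,0.75]

```text
time: 26.87
position: [0.5511, -0.0759, 0.1329]
tool_rot: [2.218, 2.221, 0.003]
ft_force: [0.9, -1.1, 0.4]
grip_width: 0.75
grip_force: 0.0
```

Request:
step_arm:
  targets:
    - [0,3,0.5,0,0,0,0.75]
    - [0,4,0.5,0,0,0,0.75]
    - [0,4,0.5,0,0,0,0.75]
    - [0,4,0.5,0,0,0,0.75]
    - [0,3,0.5,0,0,0,0.75]

```text
time: 27.28
position: [0.5495, 0.1079, 0.156]
tool_rot: [2.218, 2.225, 0.003]
ft_force: [0.5, 0.8, 1.4]
grip_width: 0.749
grip_force: 0.0
```

Request:
step_arm:
  targets:
    - [0,2,0,0,0,0,0.75]
    - [0,0,0,0,0,0,0.75]
    - [0,0,0,0,0,0,0.75]
    - [0,0,0,0,0,0,0.75]
    - [0,0,0,0,0,0,0.75]

```text
time: 27.7
position: [0.5501, 0.1219, 0.1548]
tool_rot: [2.223, 2.219, -0.002]
ft_force: [-0.2, -1.3, 0.0]
grip_width: 0.745
grip_force: 0.0
```

Run:
```python
from h import *
im,d,W=shot("top","top2"); s=ctrl.get_state(); print(s["position"],s["time"])
cv2.imwrite("pics/crop3.png",cv2.resize(im[140:310,150:400,::-1],None,fx=3.2,fy=3.2,interpolation=3))
for n,(x,y),r,z in [("disc",(.546,-.268),.04,.06),("knob",(.546,-.268),.04,.085),("shaker",(.552,-.35),.035,.06),("spice",(.546,-.147),.033,.07),("mustard",(.55,-.076),.033,.065),("garlic",(.445,-.269),.04,.03),("hen",(.687,-.207),.04,.02),("lemon",(.707,-.051),.045,.03)]:
    w=W[(np.hypot(W[...,0]-x,W[...,1]-y)<r)&(W[...,2]>z)&(W[...,2]<.13)]; c,rr=cv2.minEnclosingCircle((w[:,:2]*1000).astype(np.float32)); print(n,len(w),np.round(c,1),round(rr,1),np.percentile(w[:,2],[50,98]).round(4))
    if n=="disc": w=w[w[:,2]<.08]; A=np.c_[w[:,:2]-w[:,:2].mean(0),np.ones(len(w))]; print("plane",np.linalg.lstsq(A,w[:,2],rcond=None)[0])
```

```text
[0.55014092 0.12192047 0.1547934 ] 27.75
disc 659 [ 546.6 -268.3] 29.7 [0.076  0.0998]
plane [ 0.03379652 -0.0006926   0.0751621 ]
knob 83 [ 547.7 -268. ] 10.0 [0.0981 0.1013]
shaker 390 [ 554.7 -349. ] 22.9 [0.0783 0.0855]
spice 396 [ 549.3 -146.7] 22.0 [0.1033 0.1072]
mustard 391 [552.3 -75.3] 22.5 [0.0818 0.0856]
garlic 416 [ 444.5 -269.2] 26.5 [0.0384 0.0507]
hen 338 [ 687.5 -207.1] 23.7 [0.0342 0.0563]
lemon 520 [708.5 -51.1] 33.9 [0.0439 0.052 ]
```

View pics/crop3.png

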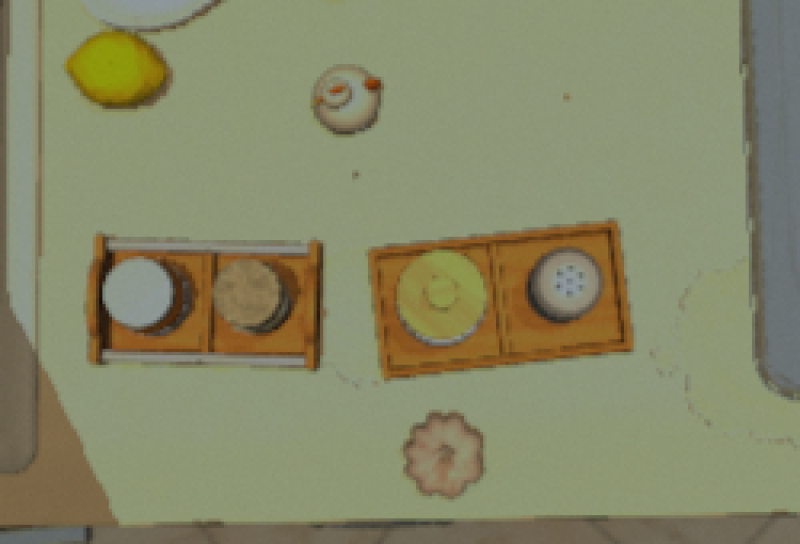

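The picture shows all four seasonings in their own compartments, the lid flat on the pot at (441,292), and the garlic, hen and lemon unmoved. Measured heights match resting on the floors, so I hand in.

```bash
python3 -c "
from bench import ctrl
print(ctrl.close_job())"
```

```text
the job is handed in; nothing more can be done
None
```

I handed the job in at about 28 s, without seeing the verdict: by camera, all four seasonings stand in their assigned compartments with the lid home on the pot, and the garlic, lemon and hen timer haven't moved.

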